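# Key on the bench laser

## Robot

A 6-joint arm with a two-finger parallel gripper is mounted at the origin on the work surface. World frame = base frame: x ahead of the robot, y to its left, z up, the work surface at z = 0. Lengths are in mm, angles in rad, forces in N, time in s.
With the tool pointing down it reaches from about 325 to 925 mm from the base axis. Payload 3.1 kg.
Tool frame: the origin (TCP) lies at the very end of the fingers, on their centre line; the grasp point (between the pads) lies r.tcp_to_grasp behind it (r.tcp_to_grasp is the distance from the TCP to the grasp point, in mm); z points along the fingers, y is the line along which they close (so a half turn about z gives the same grasp; the last joint's range is limited). The gripper opens to 85 mm and grips with 20 to 120 N. Pads are 22 mm wide; open, the fingers measure 114 mm over their backs; the gripper's body (76 mm by 85 mm) begins 54 mm behind the grasp point. The pads swing forward as they close: fully open they stand 13 mm farther back than shut.
Start: joints at [-1.269, 0.217, 1.613, -0, 1.311, -0.112], TCP at [251.329, -572.253, 231.3] pointing down, gripper open.
Joint ranges: [-2.75, 2.75], [-0.78, 2.1], [0.31, 2.55], [-1.13, 4.27], [0.13, 2.63], [-2.58, 2.58]. Speed limits (rad/s): [2.79, 2.79, 3.14, 3.14, 3.14, 3.14].

## Interface

Orientations are given as [roll, pitch, yaw] about the fixed x, y, z axes, in that order (R = Rz(yaw) Ry(pitch) Rx(roll)).
In Python, from bench import telemetry, cams, r gives the robot as it stands. The module is installed in compiled form; this text tells all that it offers.
- The arm moves only by the tool carry_out, never from a script. Its argument "commands" is a list that holds one entry, the list of rows, each a list of 5 numbers: the shift along the tool's x, y, z in mm, then the turn about the tool's z in degrees, then the opening in per cent of the stroke, from 0 (shut) to 100 (fully open). In form: [[[tx, ty, tz, roll, jaw], ...]]. A call has 1 to 20 rows; each row shifts and turns the commanded pose from where the row before left it, along the tool's axes as they then stand; what a row does not reach is not made up. A row lasts 1/8 s, in which the tool goes at most 62.5 mm and 10.7 degrees, less where a joint would pass 70% of its speed; a pose out of reach is approached as far as the arm can. A call is refused whole if a number of a shift passes 62.5 or a number of a turn 10.7, either way. A call with a gripper value outside its range is refused whole. The fingers move at their own pace and stop on an object; "grip_force" is the grip in N (left out, the last holds). Time passes only in rows, so rows that do not move let the fingers close. It gives the time, the measured TCP pose, the force, the opening and the grip force at its end, in the units of the state.
- telemetry.read_state(): the state, without advancing time (a new reading comes with each control period).
- cams.capture(name): name is "side" or "top"; returns a dict with "pixels" (480x640x3 uint8, red, green, blue), "depth" (480x640 float32, mm along the optical axis (not along the pixel's ray), 0 where there is no reading), "fov_y" (degrees; the focal length in pixels is half the picture's height over the tangent of half this angle, whatever the lens; pixels are square), "cx", "cy" (the principal point, pixels), "distortion" ([k1, k2, p1, p2, k3] as OpenCV has them; the pictures are not rectified), "extrinsics" (4x4, takes a point from world to camera coordinates). Camera axes: x right, y up, looking along -z (the intrinsics and any distortion apply to the point x, -y, -z); pixel columns grow to the right and rows downward; lengths in mm; the calibration is good to about 2 mm. A picture is of the moment at which its call begins.
- r.finish_job(): hands the job in; it is judged then, once.
The state is a dict: "clock": time; "q": joint angles; "joint_vel": joint speeds; "effort": joint torques, N m; "ee_pos": TCP position; "tcp_rot": TCP orientation; "wrist_force": force on the tool from outside, world axes, zero at the start; "wrist_torque": the same for the moment, N m; "finger_gap": finger opening in mm; "gripper_force": force on a finger pad.
Only numpy, scipy, OpenCV 4.12 (cv2) and the standard library are available. Lean on these libraries where they do the work, as an engineer would, in place of code of your own. Each camera call takes 0.05 s, during which the arm holds its last target. There are 200 camera calls.

## Task

Arm the goldsmith's laser welder: take the key with the round disc-shaped bow out of the wooden key block, push it fully home into the key switch on top of the grey controller while the switch is still off, then turn it clockwise as far as it goes, to on. Leave the key standing in the switch and let go.

Things in the scene. Friction and masses are not known exactly. Their poses are not given: they have to be found in the camera images.
- laser_key: Key upright in the block. Origin: blade tip (10 mm above table); z up, y across its flat, x through its thickness. Steel blade 18 (y) x 6 x 40 mm long; collar 30 x 16, z 40-45, resting on the block; black disc bow, 40 diameter (y, z), 10 thick, centre z 63: pinch its flat faces (along x) about z 65. 60 g. Same after a half turn. The other keys have a 50 mm T bar and a slim 20 mm square bow.
- block: Wooden key block, 60 (x) x 200 (y) x 50 mm high, heavy. Origin: centre of its underside. Three slots 45 deep at y = -62, 0, 62 mm hold the three keys, the flats of the bows along y; which key is where varies. Lift a key straight up over 45 mm to free it. Block and controller may swap sides.
- keyway (a point): Centre of the switch's mouth, 84 mm above the table: round steel head 58 mm across, 14 mm proud of the grey controller (170 x 150 x 70 mm, fixed). z up, y along the slot; turns with the head. Mouth 38 (y) x 25 mm tapers over 12 mm to a slot 22 x 9 that ends 36 mm below this point. Fully home, the blade tip is on that bottom, the collar 4 mm above this point. Key fits either way round.
- switch (a joint): Turn of the switch head, rad, clockwise seen from above: off near 0 (starts 0 to 0.1), on at its stop, 1.05 (60 degrees). Stiff (0.06 N m), stays where left. The blade has about 0.2 rad of play in the slot, so turn the key about 1.27 rad from the slot's direction at 0. White ticks on the controller mark off and on.

How it is judged (in metres and radians):
On the way:
1. the laser key's blade is down in the slot, its tip at least 26 mm below the mouth (36 mm is home), with the switch still off (under 0.4 rad) (z of laser_key in the frame of keyway below -0.026 m and horizontal distance between laser_key and keyway below 0.01 m and value of joint switch below 0.4 rad), for 0.1 s.
At the end, for the whole second after the job is handed in: The switch is turned to on (over 0.87 rad, 50 of its 60 degrees), the laser key still stands in it (blade tip at least 26 mm below the mouth and within 10 mm of its axis, leaning less than 20 degrees), at rest and let go (z of laser_key in the frame of keyway below -0.026 m and horizontal distance between laser_key and keyway below 0.01 m and value of joint switch above 0.87 rad and angle between laser_key's own z axis and vertical below 0.35 rad and linear speed of laser_key below 0.03 m/s and contact force between the fingers and laser_key below 0.1 N); the robot touches nothing.
It also fails if it takes over 48 s, if anything falls off the work surface, if the arm or the gripper's body presses on something with over 40 N, if the wrist force passes 120 N, or if a joint passes its speed limit or range.

## Working session

There is one attempt and no reset: what is moved stays moved. The work goes in short steps, Python scripts to look and compute and a tool call to move; the robot and the scene stay as the last step left them, time stands still between calls to the robot, and variables do not carry over. Pictures are saved under pics/ and viewed, at most 10 in all, crops included, and the job is handed in when it is done.

Besides the shell and the picture viewer there is one more tool, called after "Call:" as a command line: name --argument value ..., lists and objects as JSON in quotes. carry_out: Moves the arm, as the interface text tells. Its arguments: {"type":"object","properties":{"commands":{"type":"array"},"grip_force":{"type":"number"}},"required":["commands"]}

```bash
mkdir -p pics; cat > h.py <<'E'
import numpy as np, cv2
from bench import telemetry, cams, r
def cap(n,f=None):
    c=cams.capture(n)
    if f: cv2.imwrite(f,c["pixels"][:,:,::-1])
    return c
def K(c):
    f=240/np.tan(np.radians(c["fov_y"])/2)
    return np.array([[f,0,c["cx"]],[0,f,c["cy"]],[0,0,1]])
def ray(c,uv):
    p=cv2.undistortPoints(np.array(uv,float).reshape(-1,1,2),K(c),np.array(c["distortion"],float)).reshape(-1,2)
    d=np.c_[p[:,0],-p[:,1],-np.ones(len(p))]
    E=np.array(c["extrinsics"]); R=E[:3,:3]
    return -R.T@E[:3,3], d@R
def plane(c,uv,z):
    o,d=ray(c,uv); return o+d*((z-o[2])/d[:,2])[:,None]
def cloud(c):
    v,u=np.mgrid[0:480,0:640]
    o,d=ray(c,np.c_[u.ravel(),v.ravel()])
    P=o+d*c["depth"].reshape(-1,1).astype(float); P[c["depth"].ravel()==0]=np.nan
    return P.reshape(480,640,3)
E
python3 - <<'E'
from h import *
for n in("top","side"):
    c=cap(n,f"pics/{n}0.png"); print(n,c["fov_y"],c["distortion"],-np.array(c["extrinsics"])[:3,:3].T@np.array(c["extrinsics"])[:3,3])
    np.save(n+"0.npy",cloud(c)); 
s=telemetry.read_state(); print(s, r.tcp_to_grasp)
E
```

```text
top 48.65182611122428 [-0.06958877  0.          0.          0.          0.        ] [413.47038679  -4.09095704 935.20029812]
side 55.67542173589088 [-0.02837063  0.          0.          0.          0.        ] [343.23054067 524.85489463 419.19345984]
{'clock': 0.1, 'q': array([-1.26918544e+00,  2.17717770e-01,  1.61483077e+00,  1.65937850e-06,
        1.31131775e+00, -1.12212861e-01]), 'joint_vel': array([-0.00102317, -0.00218825, -0.0044002 ,  0.00065238,  0.00014786,
       -0.00082225]), 'effort': array([-1.08797201e-03, -3.98078692e+01, -3.04971492e+01, -2.12589239e-04,
        4.29942564e-03, -6.24317835e-06]), 'ee_pos': array([ 251.10481275, -571.50057237,  230.0448233 ]), 'tcp_rot': array([-3.13933350e+00, -2.56188184e-04,  4.13823030e-01]), 'wrist_force': array([-0.02976653, -0.42947286, -1.20337038]), 'wrist_torque': array([-0.07670872, -0.0003686 , -0.05997722]), 'gripper_force': 0.0, 'finger_gap': 85.41165836531572} 18.700000000000003
```

View pics/top0.png

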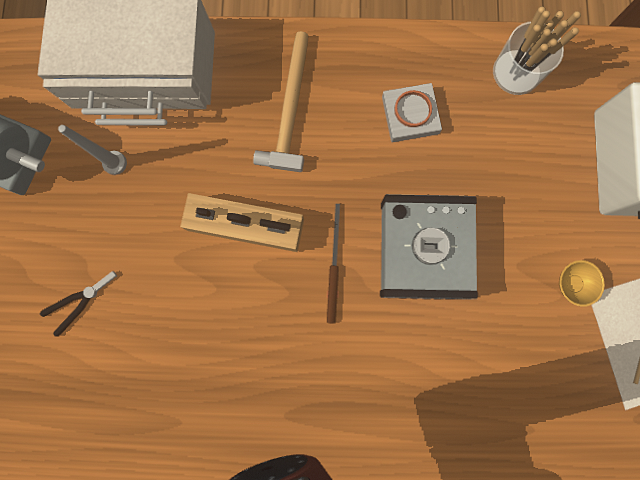

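View pics/side0.png

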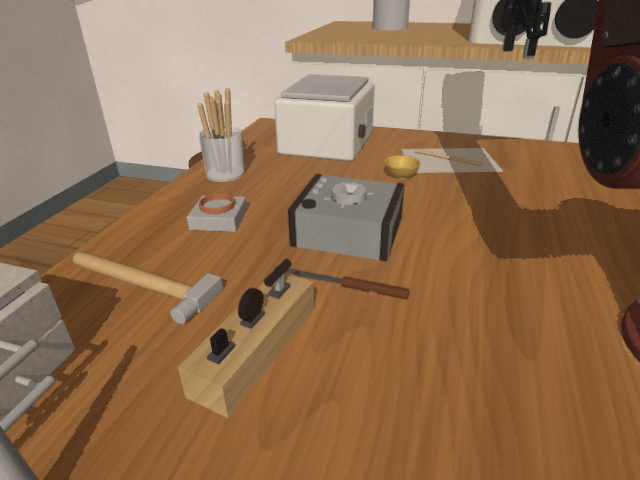

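The top view shows the block with keys at (205,213), (238,218) and (275,226), and the switch head at about (432,245). The side view shows the disc bow is the middle key, at (250,304).

```bash
python3 - <<'E'
from h import *
P=np.load("top0.npy"); img=cv2.imread("pics/top0.png")
c=cams.capture("top")
roi=np.zeros((480,640),bool); roi[185:260,170:310]=1
m=roi&(P[...,2]>35)
mm=m.astype(np.uint8); cs,_=cv2.findContours(mm,0,2); k=max(cs,key=cv2.contourArea)
q=P[m&(P[...,2]<56)]; print("block z",np.median(q[:,2]))
print("block", cv2.minAreaRect(P[m][:,:2].astype(np.float32)))
# disc key
for (u0,u1) in((190,220),(222,256),(256,296)):
    a=np.zeros_like(roi); a[200:240,u0:u1]=1
    k=P[a&(P[...,2]>68)]
    print(len(k),k.mean(0),k.max(0),cv2.minAreaRect(k[:,:2].astype(np.float32)))
S=P[...]
a=np.zeros_like(roi); a[215:275,400:465]=1
h=a&(P[...,2]>79); k=P[h]; print("head",np.median(k[:,2]),cv2.minEnclosingCircle(k[:,:2].astype(np.float32)),cv2.minAreaRect(k[:,:2].astype(np.float32)))
big=cv2.resize(img[185:265,170:310],None,fx=5,fy=5,interpolation=2)
b2=cv2.resize(img[205:285,382:482],None,fx=5,fy=5,interpolation=2)
cv2.imwrite("pics/c1.png",np.hstack([big[:,150:450],b2]))
E
```

```text
block z 49.75336183750579
block ((550.6063842773438, 154.69515991210938), (202.48211669921875, 61.05321502685547), 80.32325744628906)
76 [560.25418956 214.54211277  77.26937411] [565.94220615 225.22467065  82.43262374] ((560.6702270507812, 215.49081420898438), (20.677629470825195, 9.035030364990234), 82.49868774414062)
178 [549.11144843 151.61925366  86.64943794] [556.82431408 172.99888047  96.42752885] ((550.3147583007812, 153.43128967285156), (38.431392669677734, 10.582900047302246), 79.54044342041016)
225 [539.350089    92.23386366  84.10696793] [548.74760023 116.89416903  89.28047728] ((539.8594970703125, 92.64723205566406), (49.85132598876953, 12.254552841186523), 80.48197937011719)
head 83.33785024532534 ((524.5997314453125, -147.8380584716797), 47.53668975830078) ((526.1578979492188, -155.26148986816406), (89.48121643066406, 57.674842834472656), 24.03121566772461)
```

View pics/c1.png

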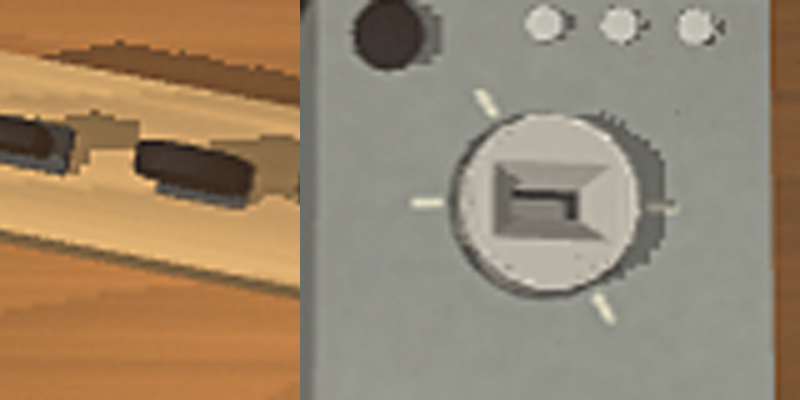

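The crop shows the disc key in its slot and the head centred near full-image pixel (431.6,245.4), its slot nearly horizontal (about 2° tilt). I'll cast rays for the keyway.

```bash
python3 - <<'E'
from h import *
c=cap("top"); g=lambda x,y:((x-300+.5)/5-.5+382,(y+.5)/5-.5+205)
print(plane(c,[g(548,202),g(550,200)],84))
a=plane(c,[g(494,160),g(606,165),g(494,237),g(606,241)],84); d=np.r_[a[1]-a[0],a[3]-a[2]].reshape(2,3); print(a.mean(0),d,np.degrees(np.arctan2(-d[:,1],-d[:,0])))
t=plane(c,[g(427,203),g(665,207)],70); d=t[0]-t[1]; print(t.mean(0),np.degrees(np.arctan2(d[1],d[0])))
s=cap("side"); im=s["pixels"]; b=cv2.resize(im[165:225,290:410],None,fx=6,fy=6,interpolation=2);cv2.imwrite("pics/s1.png",b[:,:,::-1])
E
```

```text
[[ 511.11224571 -161.30947443   84.        ]
 [ 511.77493877 -161.95983752   84.        ]]
[ 511.55322819 -161.97214318   84.        ] [[ -0.90673967 -36.35858677   0.        ]
 [ -0.59354389 -36.22830745   0.        ]] [88.5714079  89.06138266]
[ 511.71267134 -163.28678085   70.        ] 90.1583991524011
```

Call:
carry_out --commands '[[[35.4, -34, 0, 0, 100], [35.4, -34, 0, 0, 100], [35.4, -34, 0, 0, 100], [35.4, -34, 0, 0, 100], [35.4, -34, 0, 0, 100], [35.4, -34, 0, 0, 100], [35.4, -34, 0, 0, 100], [35.4, -34, 0, 0, 100], [35.4, -34, 0, 0, 100], [35.4, -34, 0, 0, 100], [35.4, -34, 0, 0, 100], [35.4, -34, 0, 0, 100], [35.4, -34, 0, 0, 100], [35.4, -34, 0, 0, 100], [35.4, -34, 0, 0, 100], [35.4, -34, 0, 0, 100], [0, 0, 0, -10, 100], [0, 0, 0, -10, 100], [0, 0, 0, -10, 100], [0, 0, 0, -10, 100]]]' --grip_force 60

```text
clock: 2.75
ee_pos: [551.0, 153.7, 231.1]
tcp_rot: [-3.141, 0.0, 1.118]
wrist_force: [0.3, -0.7, -1.7]
finger_gap: 85.3
gripper_force: 0.0
```

Call:
carry_out --commands '[[[0, 0, 0, -8, 100], [0, 0, 0, -8.7, 100], [0, 0, 20, 0, 100], [0, 0, 20, 0, 50], [0, 0, 0, 0, 50], [0, 0, 0, 0, 50]]]'

```text
clock: 3.5
ee_pos: [550.9, 153.5, 190.7]
tcp_rot: [-3.141, 0.0, 1.403]
wrist_force: [0.3, 0.8, -0.8]
finger_gap: 42.8
gripper_force: 0.0
```

```bash
python3 - <<'E'
from h import *
s=telemetry.read_state(); print(s["clock"],s["ee_pos"],np.degrees(s["tcp_rot"]),s["finger_gap"],np.degrees(s["q"]))
cap("side","pics/s2.png")
E
```

```text
3.5 [550.94671169 153.53803709 190.66942776] [-1.79942599e+02  1.77654503e-02  8.03736448e+01] 42.77878313249997 [8.54149039e+00 8.24586379e+00 1.01821380e+02 1.08344271e-03
 6.99928352e+01 1.81674833e+01]
```

View pics/s2.png

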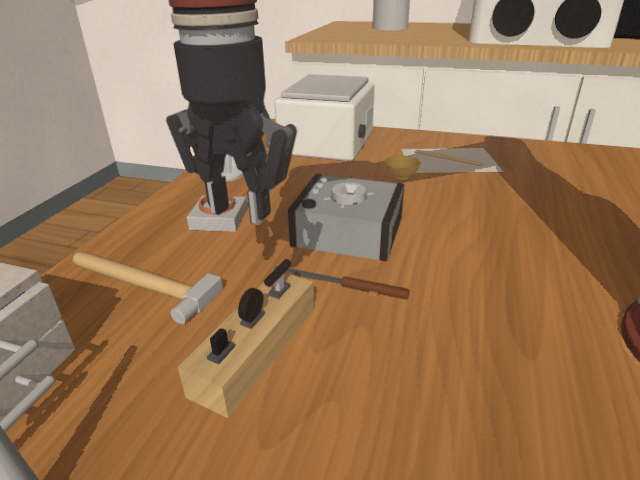

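The gripper's fingertips show at about (240,210), with the disc key below at (250,304). I'll check the projection is consistent and find the disc in the side view.

```bash
python3 - <<'E'
from h import *
c=cap("side"); E=np.array(c["extrinsics"])
for p in ([550.9,153.5,190.7],[550.6,154.7,73],[550.6,154.7,93],[511.5,-161.9,84]):
    q=(E@np.r_[p,1])[:3]; q=np.array([[q[0],-q[1],-q[2]]]); print(cv2.projectPoints(q,np.zeros(3),np.zeros(3),K(c),np.array(c["distortion"]))[0].ravel())
im=c["pixels"]; m=(im.max(2)<60).astype(np.uint8); m[:285]=0;m[325:]=0;m[:,:236]=0;m[:,268:]=0
cs,_=cv2.findContours(m,0,2); k=max(cs,key=cv2.contourArea); print(cv2.minAreaRect(k),cv2.boundingRect(k))
E
```

```text
[239.85915075 217.93621954]
[250.35294508 305.65862578]
[248.69746779 292.30337258]
[348.84748553 189.6707148 ]
((250.1923065185547, 305.0384826660156), (21.96500587463379, 33.73197555541992), 11.309932708740234) (239, 289, 24, 34)
```

Call:
carry_out --commands '[[[1.2, 0, 40, 0, 50], [0, 0, 40, 0, 50], [0, 0, 30, 0, 50], [0, 0, 15, 0, 50], [0, 0, 6.5, 0, 50], [0, 0, 0, 0, 50], [0, 0, 0, 0, 0], [0, 0, 0, 0, 0], [0, 0, 0, 0, 0], [0, 0, 0, 0, 0], [0, 0, 0, 0, 0]]]' --grip_force 60

```text
clock: 4.97
ee_pos: [552.2, 155.0, 61.2]
tcp_rot: [3.14, -0.001, 1.403]
wrist_force: [-1.2, -0.2, 5.5]
finger_gap: 9.1
gripper_force: 59.1
```

Call:
carry_out --commands '[[[0, 0, -8, 0, 0], [0, 0, -15, 0, 0], [0, 0, -20, 0, 0], [0, 0, -25, 0, 0], [0, 0, -30, 0, 0], [0, 0, 0, 0, 0], [0, 0, 0, 0, 0]]]'

```text
clock: 5.85
ee_pos: [551.0, 154.7, 157.6]
tcp_rot: [-3.141, 0.0, 1.403]
wrist_force: [-0.1, -0.9, -1.4]
finger_gap: 9.1
gripper_force: 58.6
```

```bash
python3 - <<'E'
from h import *
s=telemetry.read_state(); print(s["ee_pos"],s["finger_gap"])
c=cap("side"); im=c["pixels"]; b=cv2.resize(im[100:400,120:420],None,fx=2,fy=2);cv2.imwrite("pics/s3.png",b[:,:,::-1])
E
```

```text
[551.01492943 154.68263266 157.57013965] 9.146254065586646
```

View pics/s3.png

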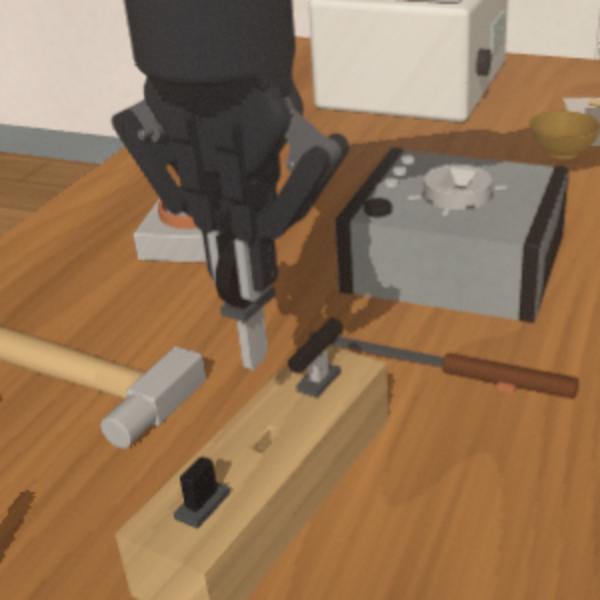

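The side crop shows the key hanging straight in the fingers, its tip near (247,282) in the full image and clear of the block.

Call:
carry_out --commands '[[[-20, 1, 0, 0, 0], [-40, 1.7, 0, 0, 0], [-40, 1.7, 0, 0, 0], [-40, 1.7, 0, 0, 0], [-40, 1.7, 0, 0, 0], [-40, 1.7, 0, 0, 0], [-40, 1.7, 0, 0, 0], [-38.8, 1.7, 0, 0, 0], [-20, 1, 0, 0, 0], [0, 0, 0, -4.2, 0], [0, 0, 0, -4.2, 0], [0, 0, 0, 0, 0], [0, 0, 0, 0, 0]]]'

```text
clock: 7.52
ee_pos: [511.7, -161.7, 157.4]
tcp_rot: [-3.141, -0.0, 1.549]
wrist_force: [0.5, -0.9, -0.9]
finger_gap: 9.0
gripper_force: 58.5
```

```bash
python3 - <<'E'
from h import *
s=telemetry.read_state(); print(s["ee_pos"],s["finger_gap"],np.degrees(s["tcp_rot"]))
c=cap("side"); im=c["pixels"]; b=cv2.resize(im[100:260,270:430],None,fx=3.7,fy=3.7,interpolation=2);cv2.imwrite("pics/s4.png",b[:,:,::-1])
E=np.array(c["extrinsics"])
t=s["ee_pos"]
for p in (t-[0,0,51.2],t-[0,0,11.2],[511.5,-161.9,84]):
    q=(E@np.r_[p,1])[:3]; q=np.array([[q[0],-q[1],-q[2]]]); print(((cv2.projectPoints(q,np.zeros(3),np.zeros(3),K(c),np.array(c["distortion"]))[0].ravel())-[270,100])*3.7)
E
```

```text
[ 511.65273746 -161.67576047  157.41702571] 9.022274970472955 [-1.79956347e+02 -2.36298788e-02  8.87637345e+01]
[292.17114716 287.53471367]
[293.80469428 204.13840939]
[291.73569646 331.78164475]
```

View pics/s4.png

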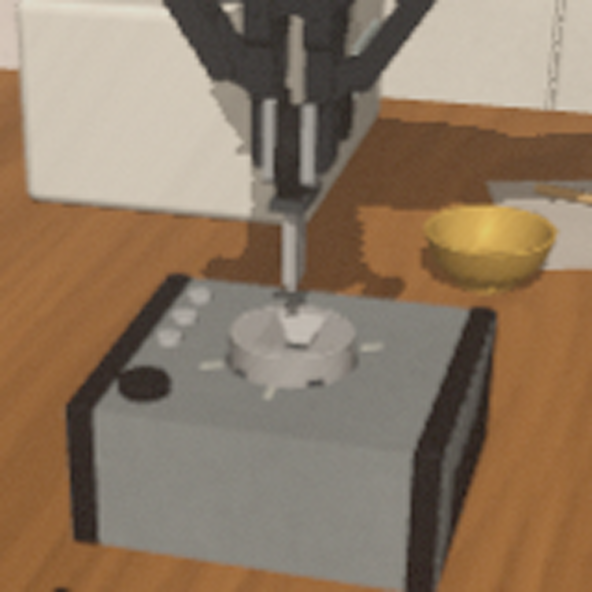

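The blade tip at (291,288) in the crop sits over the head's centre at (292,333), matching the prediction, so I'll descend.

Call:
carry_out --commands '[[[0, 0, 12, 0, 0], [0, 0, 10, 0, 0], [0, 0, 6, 0, 0], [0, 0, 5, 0, 0], [0, 0, 4, 0, 0], [0, 0, 4, 0, 0], [0, 0, 0, 0, 0]]]'

```text
clock: 8.45
ee_pos: [511.8, -161.8, 116.5]
tcp_rot: [-3.141, -0.0, 1.55]
wrist_force: [0.6, -0.1, -0.1]
finger_gap: 9.1
gripper_force: 58.5
```

Call:
carry_out --commands '[[[0, 0, 4, 0, 0], [0, 0, 4, 0, 0], [0, 0, 4, 0, 0], [0, 0, 3, 0, 0], [0, 0, 2, 0, 0], [0, 0, 0, 0, 0]]]'

```text
clock: 9.2
ee_pos: [511.9, -161.8, 99.6]
tcp_rot: [-3.141, -0.0, 1.55]
wrist_force: [0.1, -1.0, -0.8]
finger_gap: 9.2
gripper_force: 58.5
```

Call:
carry_out --commands '[[[0, 0, 1, 0, 0], [0, 0, 1, 0, 0], [0, 0, 1, 0, 0], [0, 0, 0, 0, 0], [0, 0, 0, 0, 0]]]'

```text
clock: 9.82
ee_pos: [512.5, -162.1, 98.9]
tcp_rot: [3.141, 0.0, 1.55]
wrist_force: [-3.4, 0.9, 9.7]
finger_gap: 9.1
gripper_force: 60.1
```

Call:
carry_out --commands '[[[0, 0, -2, 0, 0], [0, 0, 0, 6, 0], [0, 0, 0, 6, 0], [0, 0, 0, 6, 0], [0, 0, 0, 6, 0], [0, 0, 0, 6, 0], [0, 0, 0, 6, 0], [0, 0, 0, 6, 0], [0, 0, 0, 6, 0], [0, 0, 0, 6, 0], [0, 0, 0, 0, 0]]]' --grip_force 80

```text
clock: 11.2
ee_pos: [512.7, -162.5, 99.1]
tcp_rot: [3.139, -0.001, 0.609]
wrist_force: [0.3, -1.2, 0.6]
finger_gap: 8.9
gripper_force: 79.3
```

Call:
carry_out --commands '[[[0, 0, 0, 5, 0], [0, 0, 0, 5, 0], [0, 0, 0, 4, 0], [0, 0, 0, 3, 0], [0, 0, 0, 0, 0], [0, 0, 0, 0, 0]]]'

```text
clock: 11.95
ee_pos: [512.8, -162.7, 99.2]
tcp_rot: [3.139, -0.001, 0.313]
wrist_force: [1.2, -4.0, -0.8]
finger_gap: 8.8
gripper_force: 79.1
```

```bash
python3 - <<'E'
from h import *
s=telemetry.read_state(); print(s["ee_pos"],np.degrees(s["tcp_rot"]),s["wrist_force"],s["wrist_torque"])
E
```

```text
[ 512.75023135 -162.74936311   99.1648769 ] [ 1.79864352e+02 -7.16649983e-02  1.79120095e+01] [ 1.24269113 -4.04622811 -0.79571051] [-0.78594283 -0.45565564  0.04365227]
```

Call:
carry_out --commands '[[[0, 0, 0, 2, 0], [0, 0, 0, 2, 0], [0, 0, 0, 0, 0]]]'

```text
clock: 12.32
ee_pos: [512.7, -162.8, 99.2]
tcp_rot: [3.139, -0.001, 0.242]
wrist_force: [2.4, -4.7, -0.6]
finger_gap: 9.0
gripper_force: 79.4
```

```bash
python3 - <<'E'
from h import *
s=telemetry.read_state(); print(s["ee_pos"],np.degrees(s["tcp_rot"]),s["wrist_force"],s["wrist_torque"])
E
```

```text
[ 512.71021156 -162.81611888   99.21793472] [ 1.79841751e+02 -5.61819018e-02  1.38911842e+01] [ 2.44525244 -4.71070187 -0.5983018 ] [-0.94734159 -0.51805224  0.63715004]
```

The torque jumped to 0.64 N·m, so the switch is at its stop. I'll ease off, release and retreat.

Call:
carry_out --commands '[[[0, 0, 0, -4, 0], [0, 0, 0, 0, 40], [0, 0, 0, 0, 50], [0, 0, 0, 0, 50], [0, 0, -15, 0, 50], [0, 0, -30, 0, 50], [0, 0, -40, 0, 50], [0, 0, -40, 0, 50], [-50, 0, 0, 0, 50], [-50, 0, 0, 0, 50], [-50, 0, 0, 0, 50], [0, 0, 0, 0, 50], [0, 0, 0, 0, 50]]]'

```text
clock: 13.95
ee_pos: [369.7, -208.0, 225.0]
tcp_rot: [3.14, -0.002, 0.31]
wrist_force: [1.0, 0.6, -0.2]
finger_gap: 42.6
gripper_force: 0.0
```

```bash
python3 - <<'E'
from h import *
a=cap("top")["pixels"][205:285,382:482]; b=cap("side")["pixels"][140:260,280:420]
o=np.hstack([cv2.resize(a,(400,400),interpolation=2),cv2.resize(b,(400,400),interpolation=2)])
cv2.imwrite("pics/end.png",o[:,:,::-1])
E
```

```text
(no output)
```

View pics/end.png

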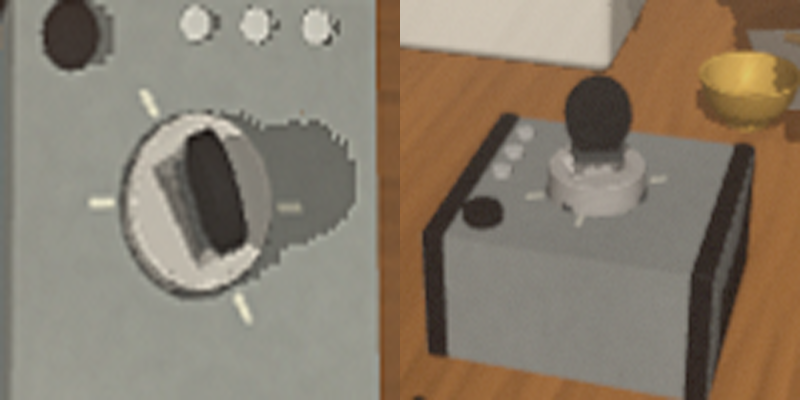

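The key stands upright in the head at left-crop pixel (215,190). The head's mouth is aligned with the "on" ticks, and the gripper is clear.

```bash
python3 -c "
from bench import r
print(r.finish_job())"
```

```text
the job is handed in; nothing more can be done
None
```

The disc-bow key is fully home in the switch, turned clockwise to its stop (on) and let go, and the job is handed in at about 14 s on the robot clock; `r.finish_job()` gave no verdict.

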